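# Third hand for a ribbon: hold two chocolate boxes pressed against a spring fence

### The arm

A 6-joint arm with a two-finger parallel gripper is mounted at the origin on a cart in front of the work surface, level with it; the furniture and walls round the work are solid. World frame = base frame: x ahead of the robot, y to its left, z up, the work surface at z = 0. Lengths are in m, angles in rad, forces in N, time in s.
With the tool pointing down it reaches from about 0.275 to 0.75 m from the base axis. Payload 10.2 kg.
Tool frame: the origin (TCP) lies midway between the tips of the shut fingers; the grasp point (between the pads) lies env.grasp_offset behind it (env.grasp_offset is the distance from the TCP to the grasp point, in m); z points along the fingers, y is the line along which they close (so a half turn about z gives the same grasp; the last joint's range is limited). The gripper opens to 85 mm and grips with 20 to 120 N. Pads are 22 mm wide; open, the fingers measure 114 mm over their backs; the gripper's body (76 mm by 85 mm) begins 54 mm behind the grasp point. The pads swing forward as they close: fully open they stand 13 mm farther back than shut.
Start: joints at [-1.43, 0.313, 1.498, -0, 1.331, -0.223], TCP at [0.187, -0.491, 0.231] pointing down, gripper open.
Joint ranges: [-2.94, 2.94], [-0.97, 2.17], [0.19, 2.56], [-1.23, 4.37], [0.02, 3.11], [-2.88, 2.88]. Speed limits (rad/s): [2.39, 2.39, 3.01, 3.14, 3.14, 3.14].

### API

Orientations are given as a unit quaternion [w, x, y, z].
In Python, from cell import env, cams gives the robot as it stands. The module is installed in compiled form; this text tells all that it offers.
- The arm moves only by the tool apply_moves, never from a script. Its argument "motion" is a list of rows, each an object of numbers: "tx", "ty", "tz": the shift along the tool's x, y, z normalised to -1 to 1, where 1 is 0.75 m; "wx", "wy", "wz": the turn, a rotation vector about the tool's x, y, z normalised to -1 to 1, where 1 is 180 degrees. In form: [{"tx": .., "ty": .., "tz": .., "wx": .., "wy": .., "wz": ..}, ...]. A call has 1 to 5 rows; each row is the pose to reach, as a shift and turn from the pose commanded when the call began, along the tool's axes at that moment, turning the shorter way round; what a row does not reach only later rows make up. A row lasts 1/12 s, in which the tool goes at most 41.7 mm and 7.16 degrees, less where a joint would pass 70% of its speed; a pose out of reach is approached as far as the arm can. A call with a number of a shift or a turn outside -1 to 1 is refused whole. A call with a gripper value outside its range is refused whole. "grip" is the opening, from 0 (shut) to 1 (fully open), set as the call begins (left out, the last holds). The fingers move at their own pace and stop on an object; "force" is the grip in N (left out, the last holds). Time passes only in rows, so rows that repeat a pose let the fingers close. It gives the time, the measured TCP pose, the force, the opening and the grip force at its end, in the units of the state.
- env.get_obs(): the state, without advancing time (a new reading comes with each control period).
- cams.camera(name): name is "scene" or "top" or "wrist"; returns a dict with "frame" (480x640x3 uint8, red, green, blue), "range_z" (480x640 float32, m along the optical axis (not along the pixel's ray), 0 where there is no reading), "mtx" (3x3 intrinsics, pixels), "rvec" (rotation vector, rad) and "tvec" (3), from world to camera coordinates, as OpenCV has them. Camera axes: x right, y down, z forward; pixel columns grow to the right and rows downward; lengths in m; the calibration is good to about 2 mm. A picture is of the moment at which its call begins.
- env.hand_in(): hands the job in; it is judged then, once.
The state is a dict: "time": time; "joint_positions": joint angles; "joint_vel": joint speeds; "joint_efforts": joint torques, N m; "eef_pos": TCP position; "orientation": TCP orientation; "wrist_force": force on the tool from outside, world axes, zero at the start; "moment": the same for the moment, N m; "grip_width": finger opening in m; "grip_force": force on a finger pad.
Only numpy, scipy, OpenCV 4.12 (cv2) and the standard library are available. Lean on these libraries where they do the work, as an engineer would, in place of code of your own. Each camera call takes 0.05 s, during which the arm holds its last target. There are 200 camera calls.

### The job

Take the small chocolate box that stands by itself on the worktop next to the wooden ribbon jig, stand it upright on the jig's deck end to end and in line with the box already there, and push it gently so that both boxes press the sprung metal fence back to the long mark on the rail, about 10 N. Finish while still gripping and pressing it steadily there, down on the deck, so that a colleague can tie the ribbon round the pair: do not let go. Leave the tall chocolate box and the stamp alone.

Things in the scene. Friction and masses are not known exactly. Their poses are not given: they have to be found in the camera images.
- loose_box: the box to take: printed card box, 55 mm deep (its x) x 86 wide (its y) x 80 high, about 0.11 kg, standing by itself on the worktop beside the jig; the smallest free-standing chocolate box. Grasp it across its 55 mm. Origin: centre of its underside, z up
- seated_box: printed card box of the same kind, 55 (its x) x 92 (its y) x 83 mm high, standing loose on the jig's deck between two low side rails, its 92 mm along the jig's x axis; up to about 12 mm free space between it and the fence. Origin: centre of its underside
- jig: fixed ribbon jig. Plywood deck 12 mm thick, 110 wide (y), from x = -75 to 215 mm. Its x axis is the pressing direction, away from the robot, on the centre line. Side rails 15 mm above the deck, 61 apart inside, from x = 63 to 185 mm; before them the sides are open. Wooden block at x = 188 to 215, top at z = 76. Origin: on the worktop, on the centre line, z up
- deck (a point): point on the deck's top face (z = 12 mm in the jig), on the centre line, 20 mm ahead of the jig's origin, about where the middle of the taken box ends up (27 mm ahead when pressed right); axes as the jig's
- fence_plate (a joint): travel of the sprung aluminium fence plate (60 mm wide, top 60 mm above the deck) along the jig's x, in m: 0 at rest, 0.030 fully back; spring 600 N/m without preload (0.0167 = 10 N). A pointer on its left end runs along the left rail: the long mark is at 17 mm, the short ones at 10 and 23.5 mm
- fence_face (a point): centre of the fence plate's front face, 33 mm above the deck; moves with the plate; at rest 145 mm ahead of the jig's origin
- tall_box: bystander: larger chocolate box, 66 x 92 x 108 mm high, loose at the front right. Origin: centre of its underside
- stamp: bystander: small hand stamp with a black knob handle, 30 x 30 x 60 mm, loose at the front left. Origin: centre of its underside

How it is judged:
On the way:
1. the small box is gripped and lifted off the worktop (height (world z) of loose_box above 0.016 m and contact force between the fingers and loose_box above 1 N), for 0.1 s.
At the end, for the whole second after the job is handed in: Small box still gripped, pressing the seated box (over 5 N), fence plate pushed back 10 to 23.5 mm (6 to 14 N), through the last second; both boxes upright (0.08 rad) and still, down on the deck (within 4 mm), within 8 mm of the jig's centre line and 0.10 rad of its direction (contact force between the fingers and loose_box above 2 N and contact force between loose_box and seated_box above 5 N and value of joint fence_plate between 0.01 and 0.0235 m and y of loose_box in the frame of jig between -0.008 and 0.008 m and y of seated_box in the frame of jig between -0.008 and 0.008 m and z of each of loose_box, seated_box in the frame of jig below 0.016 m and x of loose_box in the frame of jig above 0 m and angle between the y axis of each of loose_box, seated_box and the x axis of jig, either way round below 0.1 rad and angle between each of loose_box, seated_box's own z axis and vertical below 0.08 rad and linear speed of each of loose_box, seated_box below 0.01 m/s); the arm keeps its last pose, push and grip.
It fails at once if the boxes are crushed: over 25 N between the two boxes (contact force between loose_box and seated_box above 25 N).
It fails at once if the tall box or the stamp is disturbed (moved over 15 mm) (distance of any of tall_box, stamp from where it was at the start of the episode above 0.015 m).
It also fails if it takes over 54 s, if anything falls off the work surface, if the arm or the gripper's body presses on something with over 40 N, if the wrist force passes 120 N, or if a joint passes its speed limit or range.

## Working session

There is one attempt and no reset: what is moved stays moved. The work goes in short steps, Python scripts to look and compute and a tool call to move; the robot and the scene stay as the last step left them, time stands still between calls to the robot, and variables do not carry over. Pictures are saved under pics/ and viewed, at most 10 in all, crops included, and the job is handed in when it is done.

Besides the shell and the picture viewer there is one more tool, called after ">>>" as name(argument=value, ...) on one line, values as JSON. apply_moves: Moves the arm, as the interface text tells. Scaled input: -1 to 1 covers 0.75 m each way for a shift and 180 degrees each way for a turn. Its arguments: {"type":"object","properties":{"motion":{"type":"array","items":{"type":"object","properties":{"tx":{"type":"number","minimum":-1,"maximum":1},"ty":{"type":"number","minimum":-1,"maximum":1},"tz":{"type":"number","minimum":-1,"maximum":1},"wx":{"type":"number","minimum":-1,"maximum":1},"wy":{"type":"number","minimum":-1,"maximum":1},"wz":{"type":"number","minimum":-1,"maximum":1}}}},"grip":{"type":"number"},"force":{"type":"number"}},"required":["motion"]}

```bash
mkdir -p pics; cat > h.py <<'E'
import numpy as np, cv2
from cell import env, cams
def snap(n,f):
    c=cams.camera(n); cv2.imwrite(f'pics/{f}.png',c['frame'][:,:,::-1]); np.savez(f'{f}.npz',**c); return c
def load(f): return np.load(f'{f}.npz')
def cloud(c):
    R=cv2.Rodrigues(c['rvec'])[0]; z=c['range_z']; v,u=np.mgrid[:480,:640]; K=c['mtx']
    P=np.stack([(u-K[0,2])/K[0,0]*z,(v-K[1,2])/K[1,1]*z,z],-1)
    W=(P-c['tvec'].ravel())@R; W[z<=0]=np.nan; return W
E
python3 - <<'E'
from h import *
for n in ('scene','top'):
    c=snap(n,n+'0'); R=cv2.Rodrigues(c['rvec'])[0]; print(n,c['mtx'].tolist(),-R.T@c['tvec'].ravel(),R[2])
print(env.get_obs(),env.grasp_offset)
E
```

```text
scene [[512.5003178497703, 0.0, 320.0511697677944], [0.0, 512.5003178497703, 242.43792438895525], [0.0, 0.0, 1.0]] [-0.04988877  0.90801096  0.61457602] [ 0.48716584 -0.72801653 -0.48234984]
top [[493.55281560093937, 0.0, 321.0961931847886], [0.0, 493.55281560093937, 238.078922583808], [0.0, 0.0, 1.0]] [0.36289383 0.08551562 1.2622565 ] [ 0.11647052 -0.0077035  -0.99316427]
{'time': 0.1, 'joint_positions': array([-1.43041575e+00,  3.13393289e-01,  1.49837229e+00,  3.90952987e-07,
        1.33100954e+00, -2.23379571e-01]), 'joint_vel': array([-0.00018675, -0.00237423, -0.00184964,  0.00122515,  0.00117391,
       -0.00030944]), 'joint_efforts': array([ 3.48434296e-03, -4.12896430e+01, -2.60138887e+01, -1.36303115e-04,
        3.06661881e-03, -4.21296065e-06]), 'eef_pos': array([ 0.18675501, -0.49040734,  0.23078849]), 'orientation': array([-5.90712785e-04,  9.83505202e-01,  1.80878875e-01,  2.47183870e-05]), 'wrist_force': array([0.0631194 , 0.02791286, 0.22631351]), 'moment': array([ 0.01034925, -0.05263846,  0.00437776]), 'grip_force': 0.0, 'grip_width': 0.08526294136994288} 0.0187
```

View pics/top0.png

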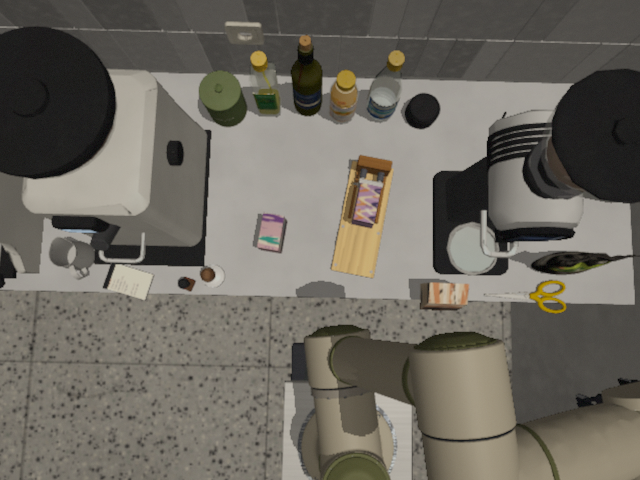

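View pics/scene0.png

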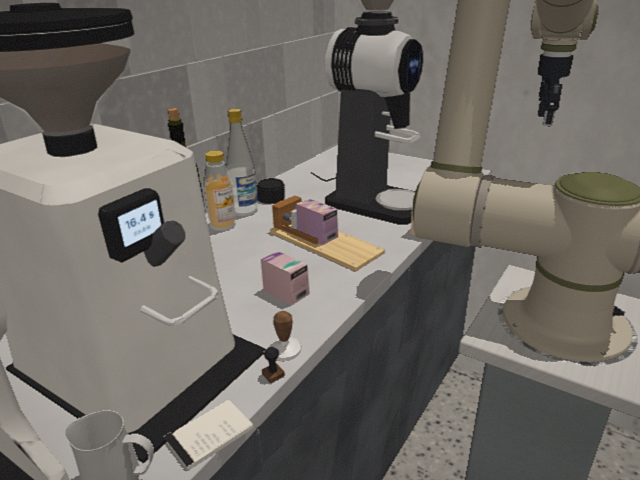

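The top view shows the loose box at about (271,232), the jig running from (355,275) to (375,165) with the seated box at (368,203), the tall box at (445,295) and the stamp at (187,283). The scene view shows the same pieces: loose box (285,278) and seated box (317,222). Next I'll measure from both depth views.

```bash
python3 - <<'E'
from h import *
def rect(W,box,zr,name):
    u0,v0,u1,v1=box; P=W[v0:v1,u0:u1].reshape(-1,3); P=P[(P[:,2]>zr[0])&(P[:,2]<zr[1])]
    if len(P)<10: print(name,len(P)); return
    zm=np.median(P[:,2])
    (c,s,a)=cv2.minAreaRect(P[:,:2].astype(np.float32)*1000)
    print(name,len(P),'z',round(zm,4),'c',np.round(c,1),'s',np.round(s,1),'a',round(a,2),'mean',np.round(P.mean(0)*1000,1))
W=cloud(load('top0'))
rect(W,(250,205,295,260),(.07,.09),'loose T'); rect(W,(345,170,390,232),(.077,.095),'seated T'); rect(W,(325,150,400,285),(.006,.018),'deck T')
rect(W,(345,150,400,182),(.066,.0825),'block T'); rect(W,(415,275,475,315),(.1,.115),'tall T'); rect(W,(175,270,200,295),(.02,.07),'stamp T')
print('table z',np.nanmedian(W[240:270,290:325,2]))
W=cloud(load('scene0'))
rect(W,(255,245,315,310),(.07,.09),'loose S'); rect(W,(290,190,350,250),(.078,.095),'seated S'); rect(W,(260,190,390,275),(.006,.018),'deck S')
for n,b in(('top0',(240,195,300,265)),):
    c=load(n)['frame'];
    a=cv2.resize(c[b[1]:b[3],b[0]:b[2]],None,fx=6,fy=6,interpolation=2); d=cv2.resize(c[145:285,325:400],None,fx=3,fy=3,interpolation=2)
    o=np.zeros((420,600,3),np.uint8); o[:420,:360]=a; o[:420,370:595]=d; cv2.imwrite('pics/crop.png',o[:,:,::-1])
E
```

```text
loose T 761 z 0.0783 c [514.7 198.7] s [51.5 86. ] a 82.02 mean [514.4 198.5  78.2]
seated T 633 z 0.0924 c [612.  -39.4] s [ 57.8 145.9] a 74.66 mean [587.4 -35.5  91.7]
deck T 3041 z 0.0123 c [568.6 -29.2] s [346.3 192.6] a 1.33 mean [524.2 -21.6  12.2]
block T 415 z 0.0759 c [673.9 -49.2] s [83.7 66.2] a 80.83 mean [687.9 -50.1  75.7]
tall T 562 z 0.1042 c [ 375.8 -224.7] s [92.  47.9] a 88.96 mean [ 382.4 -224.8  104.5]
stamp T 92 z 0.0553 c [385.  409.3] s [22.  26.1] a 2.53 mean [384.8 408.4  54.5]
table z 0.0003401652063583229
loose S 624 z 0.0764 c [515. 201.] s [55.5 89.1] a 83.67 mean [511.  205.6  76. ]
seated S 504 z 0.09 c [586.5 -30.3] s [55.  96.9] a 79.74 mean [581.4 -23.3  88.6]
deck S 2297 z 0.0104 c [ 627.8 -139.4] s [314.1 459.5] a 80.67 mean [540.2 -52.4  11.1]
```

View pics/crop.png

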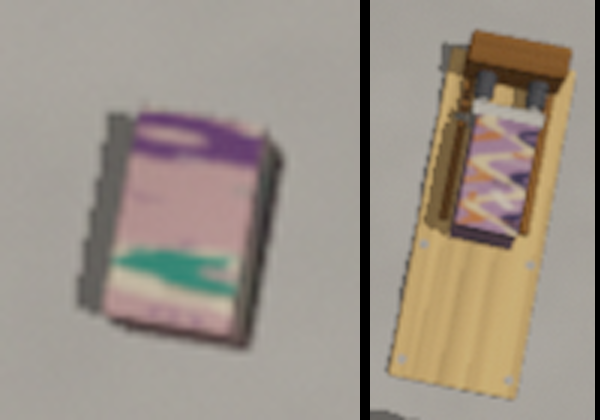

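The crop shows clean tops for both boxes, with a gap of only a few pixels between the seated box and the grey fence. Next I'll fit the edges more carefully.

```bash
cat >> h.py <<'E'
def comp(W,box,zr,seed=None):
    u0,v0,u1,v1=box; S=W[v0:v1,u0:u1]; m=((S[...,2]>zr[0])&(S[...,2]<zr[1])).astype(np.uint8)
    n,l,st,_=cv2.connectedComponentsWithStats(m,connectivity=4); k=1+np.argmax(st[1:,4]); return S[l==k]
def fit(P):
    c,s,a=cv2.minAreaRect(P[:,:2].astype(np.float32)*1000); d=a if s[0]>s[1] else a-90
    d=(d+90)%180-90; return np.round(c,1),np.round(sorted(s),1),round(d,2),round(float(np.median(P[:,2])),4),len(P)
E
python3 - <<'E'
from h import *
W=cloud(load('top0'))
print('loose',fit(comp(W,(250,205,295,260),(.07,.09))))
P=comp(W,(345,176,390,232),(.084,.10)); print('seated',fit(P))
D=comp(W,(325,150,400,285),(.007,.017)); print('deck',fit(D))
# deck edges by row
S=W[225:285,325:400]; 
for zr in((.007,.017),):
    L=[];R=[]
    for r in range(5,45):
        q=S[r]; q=q[(q[:,2]>.007)&(q[:,2]<.017)]
        if len(q)>20: L.append(q[0,:2]);R.append(q[-1,:2])
    for n,e in(('L',L),('R',R)):
        vx,vy,x,y=cv2.fitLine(np.float32(e),cv2.DIST_HUBER,0,.01,.01).ravel(); print(n,np.degrees(np.arctan(vy/vx)),'y at x=.5',y+vy/vx*(.5-x))
    print('near edge x', np.round(np.nanmin(S[(S[...,2]>.008)&(S[...,2]<.017)][:,0]),4))
B=comp(W,(345,150,400,182),(.070,.0825)); print('block',fit(B))
W=cloud(load('scene0'))
print('loose',fit(comp(W,(255,245,315,310),(.07,.09))))
print('seated',fit(comp(W,(290,190,350,250),(.08,.10))))
D=comp(W,(290,215,390,275),(.007,.017)); print('deckS',fit(D))
c=cams.camera('wrist');W=cloud(c);R=cv2.Rodrigues(c['rvec'])[0];print(-R.T@c['tvec'].ravel(),R[2],R[0])
E
```

```text
loose (array([514.7, 198.7]), array([51.5, 86. ]), -7.98, 0.0783, 761)
seated (array([587.5, -32.7]), array([51.2, 93.1]), -10.79, 0.0932, 808)
deck (array([562. , -29.9]), array([110.4, 288.8]), -9.85, 0.0123, 2780)
L -9.920661 y at x=.5 0.03562489
R -9.8158045 y at x=.5 -0.07374095
near edge x 0.4111
block (array([691.7, -52. ]), array([29.1, 83.9]), 80.02, 0.0762, 371)
loose (array([515., 201.]), array([55.5, 89.1]), -6.33, 0.0764, 624)
seated (array([586.5, -30.3]), array([55. , 96.9]), -10.26, 0.0901, 479)
deckS (array([532.1, -23. ]), array([115.3, 232.2]), -9.85, 0.0101, 1559)
[ 0.26168062 -0.46165089  0.3735275 ] [-0.29348119 -0.10918785 -0.9497088 ] [ 0.35548645 -0.93467837 -0.00239344]
```

```bash
cat >> h.py <<'E'
from scipy.spatial.transform import Rotation as Ro
def go(x,y,z,yaw):
    o=env.get_obs(); q=o['orientation']; R=Ro.from_quat(np.r_[q[1:],q[0]])
    a=np.radians(yaw); T=Ro.from_matrix(np.array([[np.cos(a),np.sin(a),0],[np.sin(a),-np.cos(a),0],[0,0,-1]]))
    d=R.inv().apply(np.array([x,y,z])-o['eef_pos']); w=(R.inv()*T).as_rotvec()
    print('t',o['time'],'pos',np.round(o['eef_pos'],4),'T',np.round(d/.75,4),'W',np.round(w/np.pi,4),'F',np.round(o['wrist_force'],1),'grip',o['grip_width'],o['grip_force'])
E
python3 -c "
from h import *
go(.515,.1995,.2,-8)"
```

```text
t 0.15 pos [ 0.1868 -0.4905  0.2309] T [ 0.7363 -0.704   0.042 ] W [-0.0003  0.      0.1603] F [ 0.2 -0.2 -0.2] grip 0.0856316009440894 0.0
```

>>> apply_moves(motion=[{"tx": 0.736,"ty": -0.705,"tz": 0.02,"wz": 0.16},{"tx": 0.736,"ty": -0.705,"tz": 0.02,"wz": 0.16},{"tx": 0.736,"ty": -0.705,"tz": 0.02,"wz": 0.16},{"tx": 0.736,"ty": -0.705,"tz": 0.02,"wz": 0.16},{"tx": 0.736,"ty": -0.705,"tz": 0.02,"wz": 0.16}], grip=1)

```text
invalid input
```

```bash
python3 -c "
from h import *
go(.515,.1995,.2,-8)"
```

```text
t 0.15 pos [ 0.1868 -0.4905  0.2309] T [ 0.7363 -0.704   0.042 ] W [-0.0003  0.      0.1603] F [ 0.2 -0.2 -0.2] grip 0.0856316009440894 0.0
```

>>> apply_moves(motion=[{"tx": 0.736,"ty": -0.704,"tz": 0.04,"wx": 0,"wy": 0,"wz": 0.16},{"tx": 0.736,"ty": -0.704,"tz": 0.04,"wx": 0,"wy": 0,"wz": 0.16},{"tx": 0.736,"ty": -0.704,"tz": 0.04,"wx": 0,"wy": 0,"wz": 0.16},{"tx": 0.736,"ty": -0.704,"tz": 0.04,"wx": 0,"wy": 0,"wz": 0.16},{"tx": 0.736,"ty": -0.704,"tz": 0.04,"wx": 0,"wy": 0,"wz": 0.16}])

```text
time: 0.57
eef_pos: [0.2752, -0.3038, 0.223]
orientation: [-0.0, 0.997, -0.073, -0.0]
wrist_force: [1.3, -0.1, 0.1]
grip_width: 0.0855
grip_force: 0.0
```

```bash
python3 -c "
from h import *
go(.515,.1995,.2,-8)"
```

```text
t 0.5667 pos [ 0.2752 -0.3038  0.223 ] T [ 0.2188 -0.7104  0.0308] W [-0.0001  0.     -0.002 ] F [ 1.3 -0.1  0.1] grip 0.08547374228010025 0.0
```

>>> apply_moves(motion=[{"tx": 0.219,"ty": -0.71,"tz": 0.03,"wx": 0,"wy": 0,"wz": 0},{"tx": 0.219,"ty": -0.71,"tz": 0.03,"wx": 0,"wy": 0,"wz": 0},{"tx": 0.219,"ty": -0.71,"tz": 0.03,"wx": 0,"wy": 0,"wz": 0},{"tx": 0.219,"ty": -0.71,"tz": 0.03,"wx": 0,"wy": 0,"wz": 0},{"tx": 0.219,"ty": -0.71,"tz": 0.03,"wx": 0,"wy": 0,"wz": 0}])

```text
time: 0.98
eef_pos: [0.3635, -0.115, 0.2149]
orientation: [0.0, 0.998, -0.07, 0.0]
wrist_force: [0.7, -1.3, 0.1]
grip_width: 0.0854
grip_force: 0.0
```

```bash
python3 -c "
from h import *
go(.515,.1995,.2,-8)"
```

```text
t 0.9833 pos [ 0.3635 -0.115   0.2149] T [ 0.1418 -0.4433  0.0198] W [ 0.0001 -0.0001  0.0001] F [ 0.7 -1.3  0.1] grip 0.08537243339014536 0.0
```

>>> apply_moves(motion=[{"tx": 0.141,"ty": -0.442,"tz": 0.02,"wx": 0,"wy": 0,"wz": 0},{"tx": 0.141,"ty": -0.442,"tz": 0.02,"wx": 0,"wy": 0,"wz": 0},{"tx": 0.141,"ty": -0.442,"tz": 0.02,"wx": 0,"wy": 0,"wz": 0},{"tx": 0.141,"ty": -0.442,"tz": 0.02,"wx": 0,"wy": 0,"wz": 0},{"tx": 0.141,"ty": -0.442,"tz": 0.02,"wx": 0,"wy": 0,"wz": 0}])

```text
time: 1.4
eef_pos: [0.4537, 0.073, 0.2058]
orientation: [0.0, 0.998, -0.069, 0.0]
wrist_force: [-0.1, -1.1, 0.5]
grip_width: 0.0853
grip_force: 0.0
```

```bash
python3 -c "
from h import *
go(.515,.1995,.2,-8)"
```

```text
t 1.4 pos [0.4537 0.073  0.2058] T [ 0.0576 -0.1784  0.0077] W [ 0.     -0.      0.0004] F [-0.1 -1.1  0.5] grip 0.08532667028377436 0.0
```

>>> apply_moves(motion=[{"tx": 0.057,"ty": -0.177,"tz": 0.0,"wx": 0,"wy": 0,"wz": 0},{"tx": 0.057,"ty": -0.177,"tz": 0.0,"wx": 0,"wy": 0,"wz": 0},{"tx": 0.057,"ty": -0.177,"tz": 0.0,"wx": 0,"wy": 0,"wz": 0},{"tx": 0.057,"ty": -0.177,"tz": 0.0,"wx": 0,"wy": 0,"wz": 0},{"tx": 0.057,"ty": -0.177,"tz": 0.0,"wx": 0,"wy": 0,"wz": 0}])

```text
time: 1.82
eef_pos: [0.5145, 0.199, 0.205]
orientation: [-0.0, 0.998, -0.068, -0.0]
wrist_force: [0.0, -0.1, 0.3]
grip_width: 0.0854
grip_force: 0.0
```

```bash
python3 - <<'E'
from h import *
go(.515,.1995,.2,-8)
c=snap('wrist','w1'); W=cloud(c)
P=comp(W,(0,0,640,480),(.06,.09)); print(fit(P))
R=cv2.Rodrigues(c['rvec'])[0];print(-R.T@c['tvec'].ravel())
E
```

```text
t 1.8167 pos [0.5145 0.199  0.205 ] T [ 0.0006 -0.0007  0.0067] W [-0.0001  0.0003  0.0014] F [ 0.  -0.1  0.3] grip 0.08537811037527246 0.0
(array([587.9, 386.4]), array([ 22.7, 211.9]), -6.31, 0.0747, 8318)
[0.59401906 0.18846515 0.34766977]
```

View pics/w1.png

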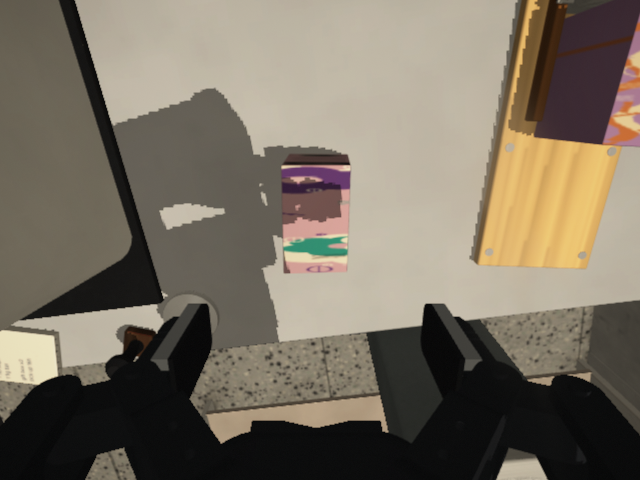

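The wrist view shows the loose box's top at (282–350, 165–272), centred between the fingers and parallel to them. Next I'll fit it from this second view.

```bash
python3 - <<'E'
from h import *
W=cloud(load('w1'))
P=comp(W,(265,145,370,290),(.074,.09)); print(fit(P))
S=W[:280,470:]; 
D=comp(W,(470,140,640,280),(.006,.018)); print('deck',fit(D))
go(.515,.1995,.024,-8)
E
```

```text
(array([516.2, 200.3]), array([51.1, 86.2]), -8.22, 0.0781, 7194)
deck (array([481.5, -13.6]), array([111.5, 122.1]), -9.68, 0.0118, 14842)
t 1.8667 pos [0.514  0.1973 0.2051] T [ 0.0012 -0.0031  0.2415] W [0.0001 0.0004 0.001 ] F [ 0.3 -0.  -0.6] grip 0.08548404432475713 0.0
```

>>> apply_moves(motion=[{"tx": 0.002,"ty": -0.002,"tz": 0.06,"wx": 0,"wy": 0,"wz": 0.001},{"tx": 0.002,"ty": -0.002,"tz": 0.12,"wx": 0,"wy": 0,"wz": 0.001},{"tx": 0.002,"ty": -0.002,"tz": 0.17,"wx": 0,"wy": 0,"wz": 0.001},{"tx": 0.002,"ty": -0.002,"tz": 0.21,"wx": 0,"wy": 0,"wz": 0.001},{"tx": 0.002,"ty": -0.002,"tz": 0.241,"wx": 0,"wy": 0,"wz": 0.001}])

```text
time: 2.28
eef_pos: [0.514, 0.196, 0.0222]
orientation: [0.001, 0.997, -0.072, -0.002]
wrist_force: [-0.2, 1.0, -0.2]
grip_width: 0.0853
grip_force: 0.0
```

>>> apply_moves(motion=[{"tx": 0,"ty": 0,"tz": 0,"wx": 0,"wy": 0,"wz": 0},{"tx": 0,"ty": 0,"tz": 0,"wx": 0,"wy": 0,"wz": 0},{"tx": 0,"ty": 0,"tz": 0,"wx": 0,"wy": 0,"wz": 0},{"tx": 0,"ty": 0,"tz": 0,"wx": 0,"wy": 0,"wz": 0},{"tx": 0,"ty": 0,"tz": 0,"wx": 0,"wy": 0,"wz": 0}], grip=0.0, force=40)

```text
time: 2.7
eef_pos: [0.5167, 0.1974, 0.0269]
orientation: [-0.0, 0.997, -0.071, 0.002]
wrist_force: [-0.3, -1.3, 5.1]
grip_width: 0.055
grip_force: 31.0
```

>>> apply_moves(motion=[{"tx": 0,"ty": 0,"tz": 0,"wx": 0,"wy": 0,"wz": 0},{"tx": 0,"ty": 0,"tz": 0,"wx": 0,"wy": 0,"wz": 0},{"tx": 0,"ty": 0,"tz": 0,"wx": 0,"wy": 0,"wz": 0},{"tx": 0,"ty": 0,"tz": 0,"wx": 0,"wy": 0,"wz": 0},{"tx": 0,"ty": 0,"tz": 0,"wx": 0,"wy": 0,"wz": 0}])

```text
time: 3.12
eef_pos: [0.5167, 0.1975, 0.0269]
orientation: [-0.0, 0.997, -0.071, 0.001]
wrist_force: [-0.6, -1.3, 7.7]
grip_width: 0.0546
grip_force: 31.3
```

>>> apply_moves(motion=[{"tx": 0,"ty": 0,"tz": -0.01,"wx": 0,"wy": 0,"wz": 0},{"tx": 0,"ty": 0,"tz": -0.03,"wx": 0,"wy": 0,"wz": 0},{"tx": 0,"ty": 0,"tz": -0.07,"wx": 0,"wy": 0,"wz": 0},{"tx": 0,"ty": 0,"tz": -0.12,"wx": 0,"wy": 0,"wz": 0},{"tx": 0,"ty": 0,"tz": -0.16,"wx": 0,"wy": 0,"wz": 0}])

```text
time: 3.53
eef_pos: [0.5158, 0.1976, 0.1481]
orientation: [-0.0, 0.997, -0.071, 0.001]
wrist_force: [1.1, -0.6, -1.2]
grip_width: 0.0544
grip_force: 30.5
```

>>> apply_moves(motion=[{"tx": 0,"ty": 0,"tz": 0,"wx": 0,"wy": 0,"wz": 0},{"tx": 0,"ty": 0,"tz": 0,"wx": 0,"wy": 0,"wz": 0}])

```text
time: 3.7
eef_pos: [0.5163, 0.1976, 0.1472]
orientation: [-0.0, 0.997, -0.071, 0.002]
wrist_force: [-0.4, -0.3, -1.8]
grip_width: 0.0549
grip_force: 30.6
```

```bash
python3 - <<'E'
from h import *
o=env.get_obs(); print(o['eef_pos'])
c=snap('wrist','w2'); W=cloud(c)
for n in ('scene','top'): snap(n,n+'2')
J=np.radians(-9.85); org=np.array([493,-17.9])/1000; u=np.array([np.cos(J),np.sin(J)]); n=np.array([-u[1],u[0]])
d=lambda x,y: org+u*x+n*y
print('pre',d(-8,0)) if 0 else print('pre',d(-.008,0),'final',d(.0267,0))
go(*d(-.010,0),.11,-9.85)
E
```

```text
[0.51633911 0.19764356 0.14717172]
pre [ 0.48511793 -0.01653145] final [ 0.51930641 -0.02246755]
t 3.85 pos [0.5151 0.1974 0.1441] T [-0.0017  0.2879  0.0456] W [0.0002 0.0007 0.0095] F [-0.3 -0.9 -0.3] grip 0.05437338436353706 30.58125615119934
```

View pics/w2.png

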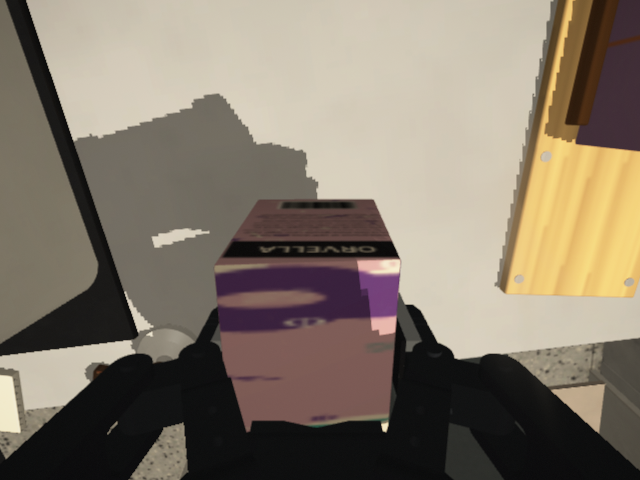

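The wrist view shows the box held squarely between the fingers, with its top from (217,262) to (399,425) and its front face at (258–398, 200–262). I'll measure its tilt and offset relative to the TCP.

```bash
cat >> h.py <<'E'
def plane(P):
    c=np.median(P,0); 
    for _ in range(3):
        _,_,V=np.linalg.svd(P-c,full_matrices=False); n=V[2]; r=(P-c)@n; P=P[abs(r)<.002]; c=P.mean(0)
    return c,n*np.sign(n[np.argmax(abs(n))]),len(P)
E
python3 - <<'E'
from h import *
W=cloud(load('w2'))
P=W[275:405,235:385].reshape(-1,3); print('top',plane(P))
P=W[208:238,275:375].reshape(-1,3); print('front',plane(P))
S=W[262:420,200:420]; S=S[S[...,2]>.19]; print('top fit',fit(S),'maxx',S[:,0].max(),'z range',np.percentile(S[:,2],[5,95]))
for n,b in(('top2',(230,190,300,270)),):
    W2=cloud(load(n)); P=comp(W2,b,(.17,.22)); print(n,fit(P))
E
```

```text
Traceback (most recent call last):
  File "h.py", line 25, in plane
    _,_,V=np.linalg.svd(P-c,full_matrices=False); n=V[2]; r=(P-c)@n; P=P[abs(r)<.002]; c=P.mean(0)
          ~~~~~~~~~~~~~^^^^^^^^^^^^^^^^^^^^^^^^^
numpy.linalg.LinAlgError: SVD did not converge
```

```bash
sed -i 's/    c=np.median(P,0); /    P=P[~np.isnan(P[:,0])]; c=np.median(P,0)/' h.py; python3 - <<'E'
from h import *
W=cloud(load('w2'))
print('valid',np.isfinite(W[262:420,217:400,0]).mean())
for nm,b in(('top',(275,405,235,385)),('front',(208,238,275,375))):
    P=W[b[0]:b[1],b[2]:b[3]].reshape(-1,3)
    try: print(nm,plane(P))
    except Exception as e: print(nm,'fail')
W2=cloud(load('top2')); P=W2[190:270,230:300].reshape(-1,3); print(np.nanmax(P[:,2])); 
W2=cloud(load('scene2')); 
S=W2.reshape(-1,3); S=S[(abs(S[:,0]-.515)<.06)&(abs(S[:,1]-.2)<.07)&(S[:,2]>.05)]; print(len(S),S.min(0),S.max(0))
E
```

```text
valid 0.9965068824790759
top (array([0.53341132, 0.19727061, 0.19841326]), array([-0.01200911, -0.08097486,  0.99664379]), 19414)
front (array([0.55757929, 0.18900558, 0.16085599]), array([ 9.90014955e-01, -1.40961925e-01, -3.54019118e-04]), 2985)
0.5127277841230975
8089 [0.45504167 0.13192658 0.1155402 ] [0.55959179 0.26990135 0.46879185]
```

```bash
python3 - <<'E'
from h import *
W=cloud(load('w1')); print('w1 top',plane(W[170:268,286:346].reshape(-1,3)))
print('w1 table',plane(W[20:140,320:450].reshape(-1,3)))
W=cloud(load('w2'))
print('w2 table',plane(W[20:180,330:500].reshape(-1,3)), 'w2 deck',plane(W[170:280,530:625].reshape(-1,3)))
W=cloud(load('scene2')); f=load('scene2')['frame']
m=(abs(W[...,0]-.515)<.05)&(abs(W[...,1]-.2)<.06)&(W[...,2]>.06)&(W[...,2]<.2); v,u=np.where(m); print(u.min(),u.max(),v.min(),v.max())
u0,v0=u.min()-15,v.min()-15; cr=f[v0:v.max()+15,u0:u.max()+15]; print(u0,v0,cr.shape)
cv2.imwrite('pics/s2.png',cv2.resize(cr,None,fx=4,fy=4,interpolation=2)[:600,:,::-1])
E
```

```text
w1 top (array([0.51728505, 0.19950925, 0.07801771]), array([-0.00992956, -0.07722844,  0.99696398]), 5843)
w1 table (array([ 6.12228330e-01,  1.25689758e-01, -1.05861423e-04]), array([ 9.68688727e-04, -8.21201150e-04,  9.99999194e-01]), 15388)
w2 table (array([ 5.93904579e-01,  1.13251659e-01, -7.18954057e-05]), array([ 7.63293515e-04, -1.29147813e-03,  9.99998875e-01]), 26902) w2 deck (array([ 0.48320606, -0.00544827,  0.01187396]), array([ 0.00110966, -0.00186921,  0.99999764]), 10383)
255 308 198 254
240 183 (86, 83, 3)
```

View pics/s2.png

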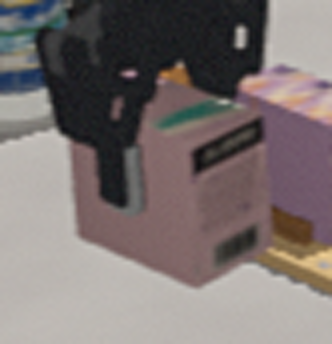

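The sloping lid reads the same as it did on the table, and the front face is vertical, so the box hangs upright. Now I'll carry it across.

>>> apply_moves(motion=[{"tx": -0.01,"ty": 0.04,"tz": 0,"wx": 0,"wy": 0,"wz": 0.009},{"tx": -0.01,"ty": 0.09,"tz": 0,"wx": 0,"wy": 0,"wz": 0.009},{"tx": -0.005,"ty": 0.145,"tz": 0,"wx": 0,"wy": 0,"wz": 0.009},{"tx": -0.002,"ty": 0.2,"tz": 0,"wx": 0,"wy": 0,"wz": 0.009},{"tx": -0.002,"ty": 0.25,"tz": 0,"wx": 0,"wy": 0,"wz": 0.009}])

```text
time: 4.27
eef_pos: [0.4868, 0.0102, 0.1441]
orientation: [-0.0, 0.996, -0.085, -0.001]
wrist_force: [0.5, -1.1, -1.0]
grip_width: 0.0548
grip_force: 30.5
```

>>> apply_moves(motion=[{"tx": 0,"ty": 0.025,"tz": 0.01,"wx": 0,"wy": 0,"wz": 0},{"tx": 0,"ty": 0.038,"tz": 0.02,"wx": 0,"wy": 0,"wz": 0},{"tx": 0,"ty": 0.038,"tz": 0.03,"wx": 0,"wy": 0,"wz": 0},{"tx": 0,"ty": 0.038,"tz": 0.04,"wx": 0,"wy": 0,"wz": 0},{"tx": 0,"ty": 0.038,"tz": 0.04,"wx": 0,"wy": 0,"wz": 0}])

```text
time: 4.68
eef_pos: [0.4821, -0.0146, 0.1132]
orientation: [-0.0, 0.996, -0.084, -0.002]
wrist_force: [-0.4, 0.2, -1.6]
grip_width: 0.055
grip_force: 30.5
```

```bash
cat >> h.py <<'E'
J=np.radians(-9.85); org=np.array([.493,-.0179]); u=np.array([np.cos(J),np.sin(J)]); n=np.array([-u[1],u[0]])
d=lambda x,y: org+u*x+n*y
tj=lambda P: np.c_[(P[:,:2]-org)@u,(P[:,:2]-org)@n,P[:,2]]
E
python3 - <<'E'
from h import *
go(*d(-.010,0),.05,-9.85)
c=snap('wrist','w3'); snap('top','top3'); W=cloud(c)
go(*d(-.010,0),.05,-9.85)
print('front',plane(W[208:232,285:365].reshape(-1,3)))
E
```

```text
t 4.6833 pos [ 0.4821 -0.0146  0.1132] T [0.002  0.0019 0.0842] W [-0.0002  0.0012  0.0009] F [-0.4  0.2 -1.6] grip 0.054984948263726276 30.531654953956604
t 4.7833 pos [ 0.4829 -0.0148  0.1147] T [0.0008 0.0018 0.0863] W [-0.0001  0.0003  0.0011] F [ 0.3  0.1 -0.6] grip 0.05463920717764674 30.52827000617981
front (array([ 0.52314116, -0.02443714,  0.12281791]), array([ 0.98586012, -0.16735132, -0.00856511]), 1915)
```

View pics/w3.png

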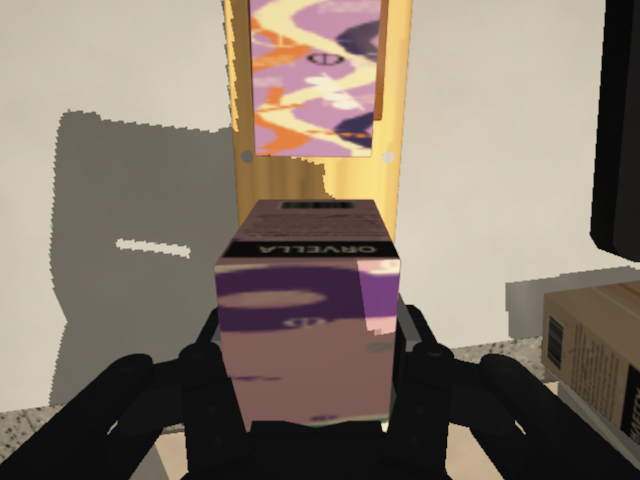

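The wrist view shows the held box (217–399 wide) facing the seated box's near top edge (255–372, 156), roughly in line on the deck. I'll measure both in the jig frame from this picture.

```bash
python3 - <<'E'
from h import *
W=cloud(load('w3'))
Q=lambda v,u: tj(W[v:v+1,u]).ravel()
G=tj(W.reshape(-1,3)).reshape(480,640,3)
# seated top rows
S=G[5:155,225:390]; m=(S[...,2]>.075)
ys=[(S[r][m[r]][:,1].min(),S[r][m[r]][:,1].max(),S[r][m[r]][:,0].mean()) for r in range(10,145,15)]; print('seated y',np.round(ys,4))
print('seated near x',np.nanmin(S[m][:,0]))
# deck edges
for r in range(140,195,12):
    q=G[r,215:420]; q=q[(q[:,2]>.007)&(q[:,2]<.016)]; print('deck',np.round([q[:,1].min(),q[:,1].max(),q[:,0].mean()],4))
# held box front face
for r in range(206,256,10):
    q=G[r,210:410]; q=q[q[:,2]>.09]; print('front',np.round([q[:,1].min(),q[:,1].max(),q[:,0].mean(),q[:,2].mean()],4))
P=W[270:410,235:385].reshape(-1,3); print('top',plane(P))
E
```

```text
seated y [[-0.0226  0.0277  0.1048]
 [-0.0225  0.0281  0.0997]
 [-0.0225  0.028   0.0943]
 [-0.0224  0.0283  0.0889]
 [-0.0221  0.0277  0.0833]
 [-0.0224  0.0283  0.0776]
 [-0.0222  0.0281  0.0718]
 [-0.0219  0.0285  0.0658]
 [-0.022   0.0281  0.0596]]
seated near x 0.051334155466716665
deck [-0.0529  0.0558  0.0517]
deck [-0.0526  0.0567  0.0441]
deck [-0.0526  0.0562  0.0364]
deck [-0.0525  0.0563  0.0284]
deck [-0.0523  0.0561  0.0204]
front [-0.024   0.0292  0.0307  0.1022]
front [-0.023   0.0295  0.0308  0.1184]
front [-0.0227  0.0289  0.0309  0.1318]
front [-0.0219  0.029   0.0309  0.1429]
front [-0.0219  0.029   0.031   0.1525]
top (array([ 0.49947761, -0.01547632,  0.16432475]), array([-0.00713008, -0.08112266,  0.99667862]), 20868)
```

>>> apply_moves(motion=[{"tx": 0,"ty": 0.001,"tz": 0.03,"wx": 0,"wy": 0,"wz": 0.001},{"tx": 0,"ty": 0.001,"tz": 0.055,"wx": 0,"wy": 0,"wz": 0.001},{"tx": 0,"ty": 0.001,"tz": 0.075,"wx": 0,"wy": 0,"wz": 0.001},{"tx": 0,"ty": 0.001,"tz": 0.088,"wx": 0,"wy": 0,"wz": 0.001},{"tx": 0,"ty": 0.001,"tz": 0.094,"wx": 0,"wy": 0,"wz": 0.001}])

```text
time: 5.2
eef_pos: [0.4826, -0.016, 0.0438]
orientation: [-0.0, 0.996, -0.086, -0.001]
wrist_force: [0.5, -0.1, -1.0]
grip_width: 0.0543
grip_force: 30.5
```

>>> apply_moves(motion=[{"tx": 0,"ty": 0,"tz": 0,"wx": 0,"wy": 0,"wz": 0},{"tx": 0,"ty": 0,"tz": 0,"wx": 0,"wy": 0,"wz": 0},{"tx": 0,"ty": 0,"tz": 0.002,"wx": 0,"wy": 0,"wz": 0},{"tx": 0,"ty": 0,"tz": 0.003,"wx": 0,"wy": 0,"wz": 0},{"tx": 0,"ty": 0,"tz": 0.004,"wx": 0,"wy": 0,"wz": 0}])

```text
time: 5.62
eef_pos: [0.4831, -0.0168, 0.0421]
orientation: [0.0, 0.996, -0.087, 0.0]
wrist_force: [0.5, 0.0, -0.9]
grip_width: 0.055
grip_force: 30.5
```

```bash
cat > m.py <<'E'
from h import *
import sys
c=snap('wrist',sys.argv[1]); W=cloud(c)
print('top',plane(W[270:410,235:385].reshape(-1,3)),'front',plane(W[208:225,290:365].reshape(-1,3)))
go(*d(.0267,0),.039,-9.85)
E
python3 m.py w4
```

```text
top (array([ 0.50019069, -0.01772241,  0.09327348]), array([-0.01207463, -0.07959862,  0.99675386]), 20860) front (array([ 0.52380752, -0.02788786,  0.04719843]), array([ 0.98517377, -0.17150442, -0.00434484]), 1268)
t 5.6667 pos [ 0.4829 -0.0168  0.0418] T [ 0.0491 -0.0009  0.0038] W [ 0.     -0.0002 -0.0005] F [ 0.4  0.4 -0.9] grip 0.05450227936256575 30.54068148136139
```

>>> apply_moves(motion=[{"tx": 0,"ty": 0,"tz": 0.001,"wx": 0,"wy": 0,"wz": 0},{"tx": 0,"ty": 0,"tz": 0.002,"wx": 0,"wy": 0,"wz": 0},{"tx": 0,"ty": 0,"tz": 0.003,"wx": 0,"wy": 0,"wz": 0},{"tx": 0,"ty": 0,"tz": 0.003,"wx": 0,"wy": 0,"wz": 0},{"tx": 0,"ty": 0,"tz": 0.003,"wx": 0,"wy": 0,"wz": 0}])

```text
time: 6.08
eef_pos: [0.4828, -0.0168, 0.0394]
orientation: [-0.0, 0.996, -0.087, -0.0]
wrist_force: [0.2, -0.3, -0.3]
grip_width: 0.0546
grip_force: 30.5
```

>>> apply_moves(motion=[{"tx": 0,"ty": 0,"tz": 0.0005,"wx": 0,"wy": 0,"wz": 0},{"tx": 0,"ty": 0,"tz": 0.001,"wx": 0,"wy": 0,"wz": 0},{"tx": 0,"ty": 0,"tz": 0.0015,"wx": 0,"wy": 0,"wz": 0},{"tx": 0,"ty": 0,"tz": 0.0015,"wx": 0,"wy": 0,"wz": 0},{"tx": 0,"ty": 0,"tz": 0.0015,"wx": 0,"wy": 0,"wz": 0}])

```text
time: 6.5
eef_pos: [0.4828, -0.0168, 0.0389]
orientation: [0.0, 0.996, -0.087, 0.0]
wrist_force: [-3.5, 0.6, 7.7]
grip_width: 0.0551
grip_force: 31.5
```

```bash
python3 m.py w5
```

```text
top (array([ 0.5000275 , -0.01766587,  0.09015065]), array([-0.0124014 , -0.07929241,  0.99677426]), 20857) front (array([ 0.52358167, -0.02784589,  0.04404272]), array([ 0.98493173, -0.17289206, -0.00422212]), 1272)
t 6.55 pos [ 0.4828 -0.0167  0.0389] T [ 0.0492 -0.0009 -0.0002] W [ 0.     -0.0001 -0.0004] F [-3.5 -0.2  7. ] grip 0.054933670768412976 31.526346802711487
```

Contact with the deck is made. I'll ease the load slightly and push forward.

>>> apply_moves(motion=[{"tx": 0.003,"ty": 0,"tz": -0.0005,"wx": 0,"wy": 0,"wz": 0},{"tx": 0.007,"ty": 0,"tz": -0.0005,"wx": 0,"wy": 0,"wz": 0},{"tx": 0.011,"ty": 0,"tz": -0.0005,"wx": 0,"wy": 0,"wz": 0},{"tx": 0.015,"ty": 0,"tz": -0.0005,"wx": 0,"wy": 0,"wz": 0},{"tx": 0.018,"ty": 0,"tz": -0.0005,"wx": 0,"wy": 0,"wz": 0}])

```text
time: 6.97
eef_pos: [0.4964, -0.0191, 0.0389]
orientation: [0.0, 0.996, -0.087, -0.0]
wrist_force: [-3.6, 1.0, 7.5]
grip_width: 0.0548
grip_force: 31.1
```

>>> apply_moves(motion=[{"tx": 0.002,"ty": 0,"tz": 0,"wx": 0,"wy": 0,"wz": 0},{"tx": 0.004,"ty": 0,"tz": 0,"wx": 0,"wy": 0,"wz": 0},{"tx": 0.006,"ty": 0,"tz": 0,"wx": 0,"wy": 0,"wz": 0},{"tx": 0.008,"ty": 0,"tz": 0,"wx": 0,"wy": 0,"wz": 0},{"tx": 0.009,"ty": 0,"tz": 0,"wx": 0,"wy": 0,"wz": 0}])

```text
time: 7.38
eef_pos: [0.5028, -0.0202, 0.0389]
orientation: [-0.0, 0.996, -0.087, -0.0]
wrist_force: [-5.5, 1.3, 8.4]
grip_width: 0.0547
grip_force: 31.1
```

>>> apply_moves(motion=[{"tx": 0.002,"ty": 0,"tz": 0,"wx": 0,"wy": 0,"wz": 0},{"tx": 0.004,"ty": 0,"tz": 0,"wx": 0,"wy": 0,"wz": 0},{"tx": 0.006,"ty": 0,"tz": 0,"wx": 0,"wy": 0,"wz": 0},{"tx": 0.006,"ty": 0,"tz": 0,"wx": 0,"wy": 0,"wz": 0},{"tx": 0.006,"ty": 0,"tz": 0,"wx": 0,"wy": 0,"wz": 0}])

```text
time: 7.8
eef_pos: [0.5072, -0.021, 0.0389]
orientation: [-0.0, 0.996, -0.087, -0.0]
wrist_force: [-4.1, 0.2, 7.0]
grip_width: 0.0544
grip_force: 31.3
```

```bash
python3 m.py w6
```

```text
top (array([ 0.52439416, -0.02189603,  0.09017375]), array([-0.01133616, -0.07984088,  0.99674316]), 20862) front (array([ 0.5613656 , -0.03294505,  0.09258462]), array([-0.06327098, -0.07272193,  0.99534331]), 1272)
t 7.85 pos [ 0.5072 -0.021   0.0389] T [ 0.0163 -0.0008 -0.0001] W [ 0.      0.0001 -0.0004] F [-4.1  1.3  5.8] grip 0.05451798098807916 31.26616895198822
```

>>> apply_moves(motion=[{"tx": 0.002,"ty": 0,"tz": -0.0003,"wx": 0,"wy": 0,"wz": 0},{"tx": 0.004,"ty": 0,"tz": -0.0003,"wx": 0,"wy": 0,"wz": 0},{"tx": 0.006,"ty": 0,"tz": -0.0003,"wx": 0,"wy": 0,"wz": 0},{"tx": 0.008,"ty": 0,"tz": -0.0003,"wx": 0,"wy": 0,"wz": 0},{"tx": 0.008,"ty": 0,"tz": -0.0003,"wx": 0,"wy": 0,"wz": 0}])

```text
time: 8.27
eef_pos: [0.5125, -0.0219, 0.0389]
orientation: [-0.0, 0.996, -0.087, -0.001]
wrist_force: [-7.3, 0.5, 6.3]
grip_width: 0.0547
grip_force: 31.5
```

>>> apply_moves(motion=[{"tx": 0.001,"ty": 0,"tz": 0,"wx": 0,"wy": 0,"wz": 0},{"tx": 0.003,"ty": 0,"tz": 0,"wx": 0,"wy": 0,"wz": 0},{"tx": 0.005,"ty": 0,"tz": 0,"wx": 0,"wy": 0,"wz": 0},{"tx": 0.005,"ty": 0,"tz": 0,"wx": 0,"wy": 0,"wz": 0},{"tx": 0.005,"ty": 0,"tz": 0,"wx": 0,"wy": 0,"wz": 0}])

```text
time: 8.68
eef_pos: [0.5157, -0.0225, 0.0389]
orientation: [-0.0, 0.996, -0.087, -0.002]
wrist_force: [-9.3, 1.9, 8.8]
grip_width: 0.0548
grip_force: 31.7
```

```bash
python3 m.py w7; python3 - <<'E'
from h import *
a=load('w7')['frame']; snap('top','top7'); s=snap('scene','scene7')['frame']
o=np.zeros((480,800,3),np.uint8); o[:,:400]=cv2.resize(a[:384,150:470],(400,480),interpolation=2); o[:,400:]=cv2.resize(s[180:276,260:340],(400,480),interpolation=2)
cv2.imwrite('pics/v7.png',o[:,:,::-1])
E
```

```text
top (array([ 0.53312508, -0.0234195 ,  0.09013093]), array([-0.01285061, -0.07872235,  0.99681375]), 20863) front (array([ 0.57013147, -0.03446154,  0.0926058 ]), array([-0.08941262, -0.06352343,  0.99396688]), 1271)
t 8.7333 pos [ 0.5157 -0.0225  0.0389] T [ 0.0047 -0.0008 -0.0002] W [-0.      0.001  -0.0005] F [-10.5   1.    9.5] grip 0.05490533259781601 31.67043685913086
```

View pics/v7.png

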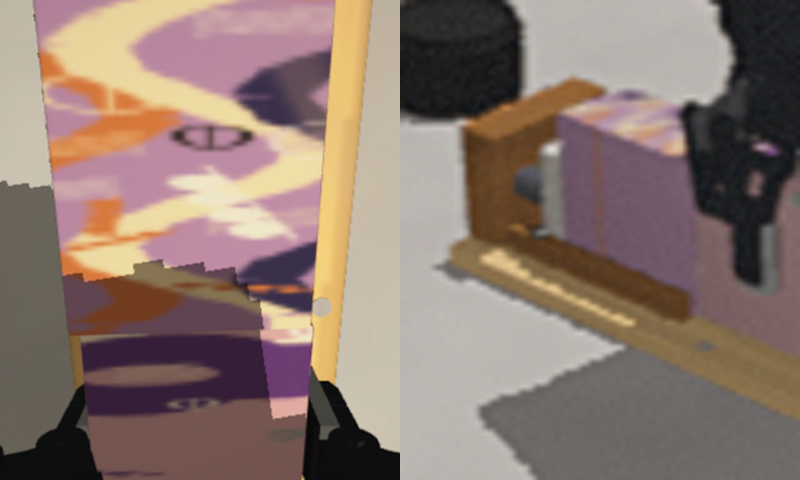

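The left half (wrist view) shows the two boxes in contact and in line. The right half (scene view) shows the fence at (550,190) pushed partway toward the block. I'll measure the travel from depth.

```bash
python3 - <<'E'
from h import *
for nm in('top0','top7'):
    W=cloud(load(nm)); G=tj(W.reshape(-1,3))
    m=(abs(G[:,1])<.032)&(G[:,0]>.1)&(G[:,0]<.2)&(G[:,2]>.065)&(G[:,2]<.078); 
    h=np.histogram(G[m][:,0],np.arange(.12,.2,.003))[0]; print(nm,h)
    m=(G[:,2]>.082)&(G[:,2]<.1)&(abs(G[:,1])<.04)&(G[:,0]>.09)&(G[:,0]<.19); print('seated far x',np.round(np.percentile(G[m][:,0],[99,100]),4))
    m=(G[:,2]>.066)&(G[:,2]<.076)&(abs(G[:,1])<.02)&(G[:,0]>.13)&(G[:,0]<.182); print('fence x',np.round(np.percentile(G[m][:,0],[0,10,50,90,100]),4))
for nm in('scene0','scene7'):
    W=cloud(load(nm)); G=tj(W.reshape(-1,3))
    m=(G[:,2]>.035)&(G[:,2]<.066)&(G[:,1]>.0285)&(G[:,1]<.034)&(G[:,0]>.13)&(G[:,0]<.185); print(nm,m.sum(),np.round(np.percentile(G[m][:,0],[0,10,50,90,100]),4) if m.sum() else '')
E
```

```text
top0 [ 0  0  1  0  0  0  1  0  2 28 30 28 15  0  0  0  0  0  0  0  0  0 20 27
 25 17]
seated far x [0.1412 0.1425]
fence x [0.1464 0.1479 0.1521 0.1567 0.1574]
top7 [ 0  0  0  0  0  1  0  0  0  1  0  0  4  6 28 28  3  0  0  0  0  0 18 33
 22 25]
seated far x [0.1562 0.157 ]
fence x [0.1617 0.1626 0.1651 0.1676 0.1687]
scene0 64 [0.1324 0.1443 0.1541 0.1806 0.1845]
scene7 78 [0.1302 0.1362 0.1572 0.1772 0.1825]
```

>>> apply_moves(motion=[{"tx": 0.001,"ty": 0,"tz": -0.0003,"wx": 0,"wy": 0,"wz": 0},{"tx": 0.003,"ty": 0,"tz": -0.0003,"wx": 0,"wy": 0,"wz": 0},{"tx": 0.005,"ty": 0,"tz": -0.0003,"wx": 0,"wy": 0,"wz": 0},{"tx": 0.006,"ty": 0,"tz": -0.0003,"wx": 0,"wy": 0,"wz": 0},{"tx": 0.006,"ty": 0,"tz": -0.0003,"wx": 0,"wy": 0,"wz": 0}])

```text
time: 9.25
eef_pos: [0.5194, -0.023, 0.0389]
orientation: [-0.0, 0.996, -0.086, -0.003]
wrist_force: [-13.3, 1.4, 9.7]
grip_width: 0.0546
grip_force: 31.6
```

>>> apply_moves(motion=[{"tx": 0,"ty": 0,"tz": 0,"wx": 0,"wy": 0,"wz": 0},{"tx": 0,"ty": 0,"tz": 0,"wx": 0,"wy": 0,"wz": 0},{"tx": 0,"ty": 0,"tz": 0,"wx": 0,"wy": 0,"wz": 0},{"tx": 0,"ty": 0,"tz": 0,"wx": 0,"wy": 0,"wz": 0}])

```text
time: 9.58
eef_pos: [0.5194, -0.0231, 0.0389]
orientation: [-0.0, 0.996, -0.086, -0.003]
wrist_force: [-13.8, 2.2, 9.6]
grip_width: 0.0546
grip_force: 31.6
```

```bash
python3 m.py w8; python3 - <<'E'
from h import *
snap('top','top8'); s=snap('scene','scene8')['frame']; a=load('w8')['frame']
G=tj(cloud(load('top8')).reshape(-1,3))
m=(G[:,2]>.082)&(G[:,2]<.1)&(abs(G[:,1])<.04)&(G[:,0]>.09)&(G[:,0]<.19); print('seated far x',np.round(np.percentile(G[m][:,0],[99,100]),4))
m=(G[:,2]>.066)&(G[:,2]<.076)&(abs(G[:,1])<.02)&(G[:,0]>.13)&(G[:,0]<.182); print('fence x',np.round(np.percentile(G[m][:,0],[0,10,50,90,100]),4))
W=cloud(load('w8')); G=tj(W.reshape(-1,3)).reshape(480,640,3)
for r in list(range(20,260,30))+[280,300,320]:
    q=G[r,200:420]; q=q[q[:,2]>.078]; print(r,np.round([q[:,1].min(),q[:,1].max(),q[:,0].mean()],4))
for r in (20,100): 
    q=G[r,150:480]; q=q[(q[:,2]>.007)&(q[:,2]<.016)]; print('deck',np.round([q[:,1].min(),q[:,1].max()],4))
o=np.zeros((480,800,3),np.uint8); o[:,:400]=cv2.resize(a[:384,150:470],(400,480),interpolation=2); o[:,400:]=cv2.resize(s[180:276,260:340],(400,480),interpolation=2)
cv2.imwrite('pics/v8.png',o[:,:,::-1])
E
```

```text
top (array([ 0.53690953, -0.0240266 ,  0.09012488]), array([-0.01307896, -0.07852744,  0.99682615]), 20855) front (array([ 0.57393814, -0.03507893,  0.09265492]), array([-0.0651367 , -0.06670209,  0.99564454]), 1265)
t 9.6333 pos [ 0.5194 -0.023   0.0389] T [-0.0002 -0.0007 -0.0002] W [-0.      0.0017 -0.0004] F [-12.9   1.6  10.2] grip 0.05447916953880158 31.58883512020111
seated far x [0.1594 0.1605]
fence x [0.1651 0.1663 0.1683 0.1712 0.1726]
20 [-0.0219  0.0238  0.1259]
50 [-0.0223  0.0242  0.1202]
80 [-0.0224  0.0248  0.1142]
110 [-0.0223  0.0255  0.1078]
140 [-0.022   0.0262  0.1012]
170 [-0.0224  0.0267  0.0942]
200 [-0.0218  0.0277  0.0869]
230 [-0.0218  0.0287  0.0792]
280 [-0.0231  0.027   0.0638]
300 [-0.0233  0.0272  0.0577]
320 [-0.0232  0.0273  0.0513]
deck [-0.0535 -0.0413]
deck [-0.0531 -0.0413]
```

View pics/v8.png

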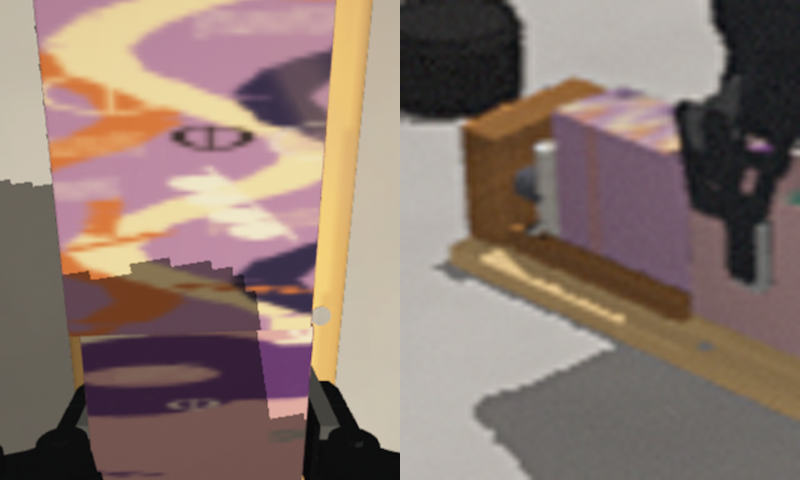

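The picture shows the fence about 16 mm back with both boxes upright and touching. One last check of the seated box's tilt, and then I'll hand in if it passes.

```bash
python3 - <<'E'
from h import *
a=plane(cloud(load('w3'))[20:145,262:365].reshape(-1,3)); b=plane(cloud(load('w8'))[20:190,200:395].reshape(-1,3)); print(a,b)
o=env.get_obs(); print(o['wrist_force'],o['grip_force'])
if np.arccos(a[1]@b[1])<.03: print(env.hand_in())
E
```

```text
(array([ 0.57263095, -0.02844119,  0.09305981]), array([-0.01339095, -0.07688983,  0.99694967]), 12786) (array([ 0.60065727, -0.03269115,  0.09315349]), array([-0.01078791, -0.07734969,  0.99694566]), 32938)
[-13.22146183   1.89732271   9.77605344] 31.589534282684326
the job is handed in; nothing more can be done
None
```

The job is handed in, but no verdict came back: the small box is still gripped and down on the deck, with both boxes in line, upright and pressing the fence back about 16 mm (roughly 9–10 N).

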